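# Tip the carton into the packing outline

### The job

Tip the tall standing carton over by pushing near its top with the fingers, so that it topples into the open taped rectangle beside it and ends lying flat on a broad side, squarely inside that outline; if it is not quite inside you may nudge it along with the fingertips. Only push it: never lift or carry it. Do not let it fall on the smaller crossed-out square, and leave the other things on the counter where they are.

Things in the scene. Friction and masses are not known exactly. Their poses are not given: they have to be found in the camera images.
- tall_carton: the tall closed cardboard carton to tip, 80 mm (its x) by 55 mm (its y) by 180 mm high (its z), 0.25 to 0.5 kg, weight evenly spread; it starts standing upright. Pushed near its top it tips about its foot edge with hardly any sliding and falls over by itself once it leans past about 17 degrees. Its two broad sides (80 x 180 mm) face its +y and -y. Origin at the centre of its underside
- carton_mid (a point): the centre of that carton, 90 mm up from its underside when it stands, axes as the carton's
- zone: the open rectangle of paper tape on the counter, flat (under 1 mm, does not obstruct): inside the tape 120 mm (its x) by 220 mm (its y), tape 18 mm wide around that. Origin at its centre, on the counter. At the start the carton stands across one short end of it, on the zone's +y or -y end: the foot edge on the zone's side is 8 to 25 mm inside the inner edge of the tape, and the carton's broad sides face along the zone's y within about 5 degrees
- crossed: the crossed-out square of the same paper tape, 140 mm outside, with two diagonals, flat, on the carton's other side; must stay clear. Origin at its centre
- squat_carton: bystander: squat closed cardboard carton, 60 x 60 x 65 mm high; origin at the centre of its underside
- jar: bystander: small glass screw jar with a steel cap, 54 mm diameter, 70 mm high; origin at the centre of its underside
- tape_measure: bystander: grey tape measure standing on its edge, about 65 x 36 x 60 mm high; origin at the centre of its underside
- tape_roll: bystander: roll of clear packing tape lying flat, 100 mm diameter, 45 mm high; origin at the centre of its underside
- spray_can: bystander: spray can, 64 mm diameter, 190 mm high; origin at the centre of its underside
- wrench: bystander: steel wrench lying flat, 200 mm long along its x axis; origin under its middle
- padlock: bystander: brass padlock standing up, 45 x 20 mm, 76 mm high; origin at the centre of its underside
Not all that is in view belongs to the job. Several things have the shape of the tall_carton; the one meant has the colours described above.

How it is judged:
By the outcome, as a careful person would: the job done as asked, in the order asked, and still so for the second after the job is handed in, with the robot touching nothing.
It also fails if it takes over 48 s, if anything falls off the work surface, if the arm or the gripper's body presses on something with over 40 N, if the wrist force passes 120 N, or if a joint passes its speed limit or range.

### The arm

A 6-joint arm with a two-finger parallel gripper is mounted at the origin on the work surface. World frame = base frame: x ahead of the robot, y to its left, z up, the work surface at z = 0. Lengths are in m, angles in rad, forces in N, time in s.
With the tool pointing down it reaches from about 0.375 to 0.9 m from the base axis. Payload 3.1 kg.
Tool frame: the origin (TCP) lies midway between the tips of the shut fingers; the grasp point (between the pads) lies manip.hold_point_z behind it (manip.hold_point_z is the distance from the TCP to the grasp point, in m); z points along the fingers, y is the direction in which the jaws open and shut (so a half turn about z gives the same grasp; the last joint's range is limited). The gripper opens to 85 mm and grips with 20 to 120 N. Pads are 22 mm wide; open, the fingers measure 114 mm over their backs; the gripper's body (76 mm by 85 mm) begins 54 mm behind the grasp point. The pads swing forward as they close: fully open they stand 13 mm farther back than shut.
Start: joints at [-1.367, 0.527, 1.433, -0, 1.181, -0.178], TCP at [0.233, -0.58, 0.231] pointing down, gripper open.
Joint ranges: [-3.08, 3.08], [-0.75, 2.2], [0.22, 2.44], [-1.43, 4.57], [0, 2.65], [-2.85, 2.85]. Speed limits (rad/s): [2.79, 2.79, 3.14, 3.14, 3.14, 3.14].

### API

Orientations are given as a unit quaternion [x, y, z, w].
In Python, from station import manip, snapshot, workorder, models gives the robot as it stands.
- The arm moves only by the tool jog_arm, never from a script. Its argument "commands" is a list of rows, each a list of 5 numbers: the opening in per cent of the stroke, from 0 (shut) to 100 (fully open), then the shift along the world's x, y, z in cm, then the turn about the world's z in rad. A call has 1 to 8 rows; each row shifts and turns the pose as measured when the row begins; what a row does not reach is not made up. A row lasts 1/12 s, in which the tool goes at most 41.7 mm and 7.16 degrees, less where a joint would pass 70% of its speed; a pose out of reach is approached as far as the arm can. A call with a gripper value outside its range is refused whole. The fingers move at their own pace and stop on an object; "squeeze" is the grip in N (left out, the last holds). Time passes only in rows, so rows that do not move let the fingers close. It gives the time, the measured TCP pose, the force and the opening at its end, in the units of the state.
- manip.sense(): the state, without advancing time (a new reading comes with each control period).
- snapshot(name): name is "side" or "top" or "wrist"; returns a dict with "image" (420x560x3 uint8, red, green, blue), "intrinsics" (3x3 intrinsics, pixels), "D" ([k1, k2, p1, p2, k3] as OpenCV has them; the pictures are not rectified), "extrinsics" (4x4, takes a point from camera to world coordinates); the wrist camera has in their place "hand_eye" (4x4, takes a point from camera to tool coordinates, whose origin is the TCP and whose axes are the flange's). Camera axes: x right, y down, z forward; pixel columns grow to the right and rows downward; lengths in m; the calibration is good to about 2 mm. A picture is of the moment at which its call begins: read the wrist's pose just before it. There is no depth.
- workorder.sign_off(): hands the job in, once; it reports no verdict.
Trained networks look in a picture, given as the dict that the camera call returned (one of the last four; its "shot" number tells which), for a name from the list of things; names that differ only in an ending like _2 or _b are one class to them, and where a whole thing is asked for, a point or a joint stands for the part that bears it (a point fixed in the world has none). Each returns a list of dicts, best first, with "score" (0 to 1); they miss things now and then, are a little off and sometimes report something else, mostly with a low value. They report only what shows in the picture. A call takes as long as a camera call. They do not tell look-alikes from the thing itself.
- models.find_in(picture, name): "centre" ([x, y, z] in m, in world coordinates, good to about 4 mm: the middle of the surface that is visible of it).
- models.pinpoint(picture, name): "centre" ([x, y, z] in m, in world coordinates, good to about 4 mm: a listed point, or the origin of a listed thing).
The state is a dict: "t": time; "q": joint angles; "qd": joint speeds; "tau": joint torques, N m; "tcp_pos": TCP position; "tool_rot": TCP orientation; "force": force on the tool from outside, world axes, zero at the start; "ft_torque": the same for the moment, N m; "finger_gap": opening from 0.0 (shut) to 1.0 (fully open).
Only numpy, scipy, OpenCV 4.12 (cv2) and the standard library are available. Lean on these libraries where they do the work, as an engineer would, in place of code of your own. Each camera call takes 0.05 s, during which the arm holds its last target. There are 200 camera calls.

## Working session

There is one attempt and no reset: what is moved stays moved. The work goes in short steps, Python scripts to look and compute and a tool call to move; the robot and the scene stay as the last step left them, time stands still between calls to the robot, and variables do not carry over. Pictures are saved under pics/ and viewed, about 8 in all and at most 12, crops included, and the job is handed in when it is done.

Besides the shell and the picture viewer there is one more tool, called after "Emit:" as name([rows], argument=value, ...), one row to a line, values as JSON. jog_arm: Moves the arm, as the interface text tells. Its arguments: {"type":"object","properties":{"commands":{"type":"array","items":{"type":"array","items":{"type":"number"}}},"squeeze":{"type":"number"}},"required":["commands"]}

```bash
mkdir -p pics; python3 - <<'E'
from station import manip, snapshot, models
import cv2
print(manip.hold_point_z, manip.sense()['t'])
for c in ("top","side"):
    p=snapshot(c); cv2.imwrite(f"pics/{c}0.png",p["image"][:,:,::-1])
    print(c,p["intrinsics"].round(1).tolist(),p["D"],p["extrinsics"].round(3).tolist())
    for n in ("tall_carton","carton_mid","zone","crossed"):
        print(n,[(d["centre"],round(d["score"],2)) for d in models.pinpoint(p,n)])
    if c=="top":
        for n in ("squat_carton","jar","tape_measure","tape_roll","spray_can","wrench","padlock"):
            print(n,[(d["centre"],round(d["score"],2)) for d in models.pinpoint(p,n)][:2])
E
```

```text
0.0187 0.0
top [[447.4, 0.0, 274.6], [0.0, 447.4, 210.6], [0.0, 0.0, 1.0]] [-0.09860856  0.          0.          0.          0.        ] [[0.021, -0.996, 0.084, 0.436], [-1.0, -0.022, -0.016, 0.021], [0.017, -0.083, -0.996, 1.456], [0.0, 0.0, 0.0, 1.0]]
tall_carton [([0.3561, -0.2043, -0.0018], 0.9), ([0.5369, -0.0084, 0.001], 0.68), ([0.363, 0.2353, -0.005], 0.66)]
carton_mid [([0.5399, -0.0037, 0.0896], 0.97), ([0.3564, -0.2013, 0.0913], 0.97), ([0.3554, 0.237, 0.0905], 0.85), ([0.7036, -0.1433, 0.0042], 0.39)]
zone [([0.7028, -0.1403, 0.0017], 0.74)]
crossed [([0.5433, -0.1134, 0.0021], 0.59)]
squat_carton [([0.6824, 0.0478, 0.0027], 0.94)]
jar [([0.4029, 0.0903, 0.0005], 0.65), ([0.5376, -0.0026, 0.0876], 0.37)]
tape_measure [([0.3899, -0.0727, -0.0024], 0.5)]
tape_roll [([0.7042, -0.141, 0.0041], 0.95)]
spray_can [([0.6728, 0.4126, -0.0001], 0.82), ([0.6817, 0.0471, 0.0024], 0.58)]
wrench [([0.3962, -0.4765, 0.0008], 0.67)]
padlock [([0.3183, 0.444, -0.0027], 0.71)]
side [[416.3, 0.0, 278.3], [0.0, 416.3, 211.3], [0.0, 0.0, 1.0]] [-0.0702272  0.         0.         0.         0.       ] [[-0.644, -0.624, 0.444, -0.031], [-0.765, 0.517, -0.384, 0.505], [0.01, -0.586, -0.81, 1.163], [0.0, 0.0, 0.0, 1.0]]
tall_carton [([0.5418, 0.001, 0.002], 0.94), ([0.3592, 0.2324, 0.0045], 0.92)]
carton_mid [([0.3608, 0.2353, 0.0893], 0.98), ([0.5433, -0.0037, 0.0885], 0.67), ([0.4039, 0.0902, -0.0049], 0.6)]
zone [([0.5422, 0.1215, -0.0028], 0.81)]
crossed []
```

View pics/top0.png

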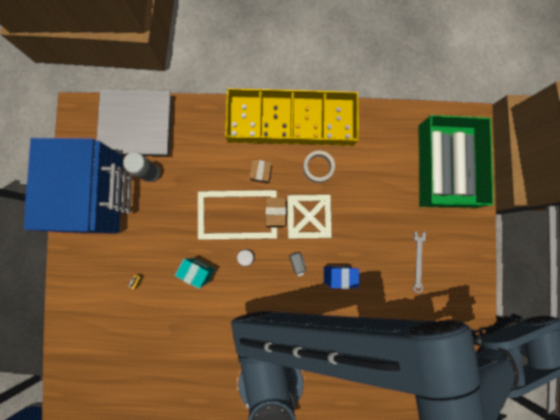

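View pics/side0.png

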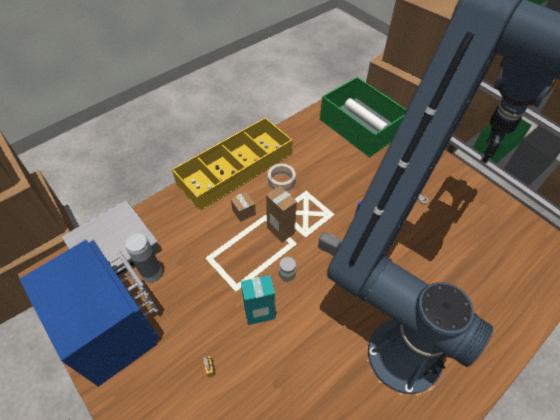

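The target is the brown carton at about (275,212) in the top picture. The zone spans about (198–277, 191–239), the crossed square is at (310,216), and the teal and blue cartons are decoys. Next I measure the edges.

```bash
cat > h.py <<'E'
import numpy as np, cv2
def to_plane(p,uv,z):
    n=cv2.undistortPoints(np.array(uv,float).reshape(-1,1,2),p["intrinsics"],np.array(p["D"]))[:,0]
    E=p["extrinsics"]; d=np.c_[n,np.ones(len(n))]@E[:3,:3].T
    return E[:3,3]+d*((z-E[2,3])/d[:,2])[:,None]
def rectify(p,z,x0=.40,x1=.72,y0=-.22,y1=.30,s=1000):
    # row: x decreasing, col: y decreasing
    xs=np.linspace(x1,x0,int((x1-x0)*s)+1); ys=np.linspace(y1,y0,int((y1-y0)*s)+1)
    Y,X=np.meshgrid(ys,xs); P=np.stack([X.ravel(),Y.ravel(),np.full(X.size,z)],1)
    T=np.linalg.inv(p["extrinsics"])
    uv=cv2.projectPoints(P,cv2.Rodrigues(T[:3,:3])[0],T[:3,3],p["intrinsics"],np.array(p["D"]))[0][:,0]
    m=uv.reshape(*X.shape,2).astype(np.float32)
    return cv2.remap(p["image"],m[...,0],m[...,1],cv2.INTER_LINEAR)
E
python3 - <<'E'
from h import *
from station import snapshot
p=snapshot("top")
a=rectify(p,0.); 
m=(a.min(2)>170).astype(np.uint8)
n,l,st,c=cv2.connectedComponentsWithStats(m)
for i in range(1,n):
    if st[i,4]>400:
        r=cv2.minAreaRect(np.argwhere(l==i)[:,::-1].astype(np.float32)); 
        print(st[i], "ctr x,y",.72-r[0][1]/1000,.30-r[0][0]/1000,r[1],r[2])
b=rectify(p,.18)
v=np.vstack([a,b])[:, :]
cv2.imwrite("pics/r0.png",v[:,:,::-1])
E
```

```text
[  52   98  254  158 7844] ctr x,y 0.5434634399414062 0.12076443481445312 (151.85638427734375, 250.66612243652344) 87.93617248535156
[ 346  108  139  139 9720] ctr x,y 0.5428393859863281 -0.11437139892578124 (135.4022674560547, 135.61831665039062) 87.67847442626953
[277 155  54  13 615] ctr x,y 0.5589999999999999 -0.003500000000000003 (12.0, 53.0) 90.0
[186 295  44  25 897] ctr x,y 0.4130000305175781 0.09250001525878906 (42.99999237060547, 23.999996185302734) -0.0
```

View pics/r0.png

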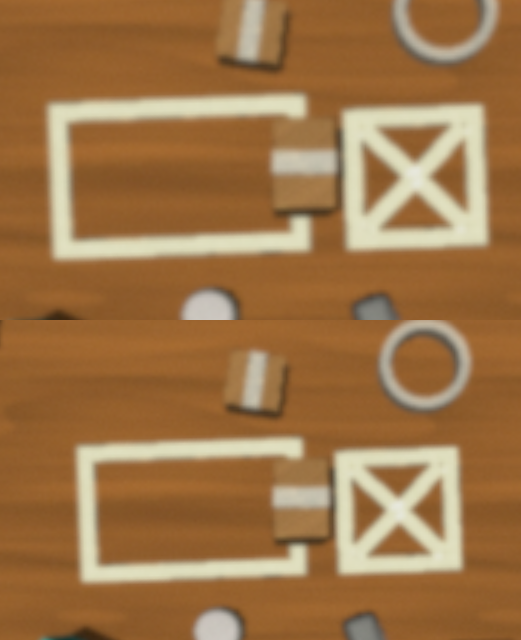

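Zone: centre (0.5435, 0.121), y axis turned about +2°. Its inner y range is 0.011–0.231. The carton top is centred at (0.541, −0.002) and squared within about 2°, so I push along +y from y≈−0.10.

```bash
python3 - <<'E'
from station import manip
from scipy.spatial.transform import Rotation as R
s=manip.sense(); print(s["t"],s["tcp_pos"],R.from_quat(s["tool_rot"]).as_matrix().round(3).tolist())
E
```

```text
0.9 [ 0.23288561 -0.57996983  0.23132993] [[0.928, 0.373, -0.0], [0.373, -0.928, -0.0], [-0.0, 0.0, -1.0]]
```

Emit:
jog_arm([
  [30,2.6,4,1,0],
  [30,2.6,4,0,0],
  [30,2.6,4,0,0],
  [30,2.6,4,0,0],
])

```text
t: 1.23
tcp_pos: [0.3246, -0.4404, 0.2397]
tool_rot: [0.983, 0.183, -0.001, 0.005]
force: [0.5, -1.2, -0.4]
finger_gap: 0.452
```

Emit:
jog_arm([
  [30,2.6,3.6,0,0.12],
  [30,2.6,3.6,0,0.12],
  [30,2.6,3.6,0,0.12],
  [30,2.6,3.6,0,0.12],
  [30,2.6,3.6,0,0.12],
  [30,2.6,3.6,0,0.12],
  [30,2.6,3.6,0,0.12],
  [30,2.6,3.6,0,0.12],
])

```text
t: 1.9
tcp_pos: [0.5181, -0.1681, 0.2416]
tool_rot: [0.776, 0.631, 0.003, 0.006]
force: [0.7, -1.0, -0.2]
finger_gap: 0.301
```

```bash
python3 - <<'E'
from station import manip
from scipy.spatial.transform import Rotation as R
s=manip.sense(); print(s["t"],s["tcp_pos"],s["q"],R.from_quat(s["tool_rot"]).as_matrix().round(3)[:,1])
E
```

```text
1.9 [ 0.51810699 -0.16810147  0.24164611] [-5.19464122e-01  4.01379414e-01  1.63280401e+00  1.02323029e-03
  1.09361708e+00 -3.13953888e-01] [ 0.979 -0.204  0.013]
```

Emit:
jog_arm([
  [30,1.0,2.5,-2,0.1],
  [30,1.0,2.5,-2,0.1],
  [30,0.3,1.5,-2,0.01],
  [30,0,1.0,-2.5,0],
  [30,0,0,0,0],
])

```text
t: 2.32
tcp_pos: [0.5493, -0.0825, 0.1575]
tool_rot: [0.696, 0.718, 0.008, 0.011]
force: [-1.0, 0.5, 0.1]
finger_gap: 0.3
```

```bash
python3 - <<'E'
from station import manip, snapshot
from scipy.spatial.transform import Rotation as R
import cv2
s=manip.sense(); print(s["t"],s["tcp_pos"],R.from_quat(s["tool_rot"]).as_matrix().round(3)[:,1])
p=snapshot("side"); cv2.imwrite("pics/s1.png",cv2.resize(p["image"][100:300,150:430,::-1],None,fx=2.5,fy=2.5))
E
```

```text
2.3167 [ 0.54933825 -0.08246013  0.1574808 ] [0.999 0.031 0.027]
```

View pics/s1.png

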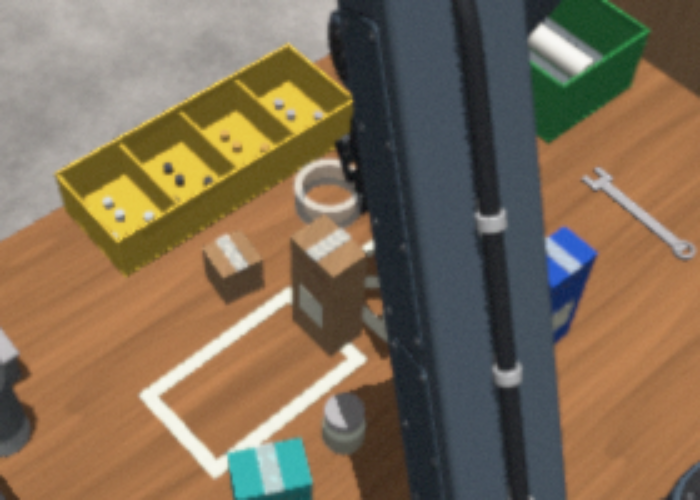

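The carton at (330,285) in the crop still stands clear of the gripper. I'll push slowly at z≈0.157.

Emit:
jog_arm([
  [30,-0.3,1.5,0,0],
  [30,-0.3,1.2,0,0],
  [30,0,1.0,0,0],
  [30,0,0.8,0,0],
  [30,0,0.8,0,0],
  [30,0,0.8,0,0],
])

```text
t: 2.87
tcp_pos: [0.5496, -0.0264, 0.1662]
tool_rot: [0.698, 0.716, 0.01, 0.02]
force: [-0.2, -0.4, 0.8]
finger_gap: 0.301
```

Emit:
jog_arm([
  [30,0,0.8,0,0],
  [30,0,0.8,0,0],
  [30,0,0.8,0,0],
])

```text
t: 3.12
tcp_pos: [0.5507, -0.0008, 0.1676]
tool_rot: [0.698, 0.715, 0.011, 0.022]
force: [-0.3, 0.1, 0.8]
finger_gap: 0.3
```

```bash
python3 - <<'E'
from station import manip, snapshot
import cv2
s=manip.sense(); print(s["t"],s["tcp_pos"],s["force"])
p=snapshot("side"); cv2.imwrite("pics/s2.png",cv2.resize(p["image"][100:300,150:430,::-1],None,fx=2.5,fy=2.5))
E
```

```text
3.1167 [ 0.55070092 -0.00084506  0.1676277 ] [-0.33787301  0.12323334  0.82797315]
```

View pics/s2.png

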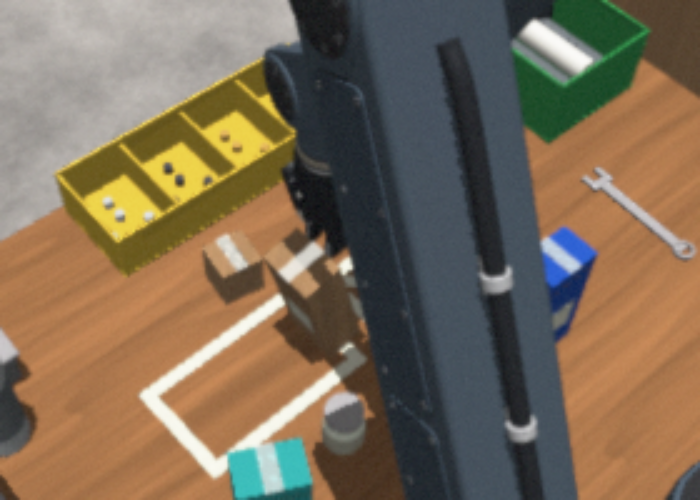

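The carton is leaning into the zone, with its top at (300,255) in the crop. I'll keep pushing and correct the small upward drift in z.

Emit:
jog_arm([
  [30,-0.2,0.8,-0.4,0],
  [30,-0.2,0.8,-0.4,0],
  [30,0,0.8,-0.3,0],
  [30,0,0.8,-0.2,0],
  [30,0,0,0,0],
  [30,0,0,0,0],
  [30,0,0,0,0],
  [30,0,0,0,0],
])

```text
t: 3.83
tcp_pos: [0.5448, 0.0377, 0.1517]
tool_rot: [0.697, 0.716, 0.01, 0.02]
force: [-0.3, 0.7, -1.4]
finger_gap: 0.303
```

```bash
python3 - <<'E'
from station import manip, snapshot
import cv2
s=manip.sense(); print(s["t"],s["tcp_pos"],s["force"])
p=snapshot("side"); cv2.imwrite("pics/s3.png",cv2.resize(p["image"][100:300,150:430,::-1],None,fx=2.5,fy=2.5))
E
```

```text
3.8333 [0.54479157 0.0377428  0.1516896 ] [-0.29580084  0.72862741 -1.38886277]
```

View pics/s3.png

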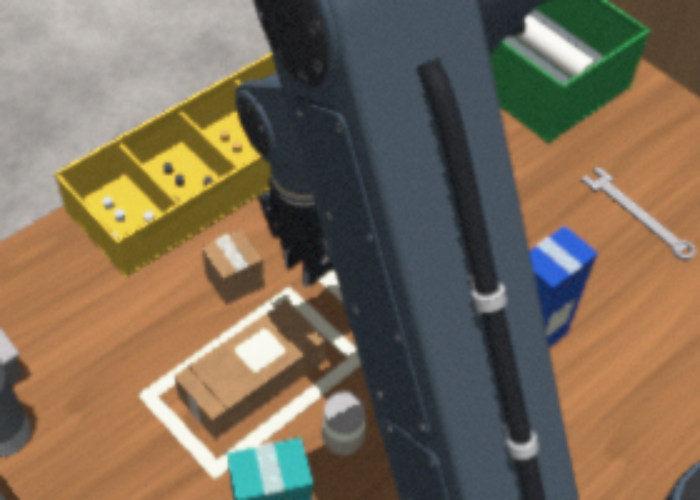

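The carton is lying flat around (260,365) in the crop. I'll raise the arm, back it off and check from above.

Emit:
jog_arm([
  [30,0,-1,4,0],
  [30,0,-2,4,0],
  [30,0,-4,2,0],
  [30,0,-4,0,0],
  [30,-1,-4,0,0],
  [30,-2,-4,0,0],
  [30,-2,-4,0,0],
  [30,-2,-4,0,0],
])

```text
t: 4.55
tcp_pos: [0.4808, -0.2244, 0.256]
tool_rot: [0.694, 0.72, 0.01, 0.023]
force: [0.9, -0.2, 0.3]
finger_gap: 0.302
```

Emit:
jog_arm([
  [30,-2,-4,0,0],
  [30,-2,-4,0,0],
  [30,-2,-4,0,0],
  [30,-2,-4,0,0],
  [30,0,0,0,0],
])

```text
t: 4.97
tcp_pos: [0.4025, -0.3808, 0.258]
tool_rot: [0.697, 0.716, 0.008, 0.028]
force: [0.7, -0.3, -0.1]
finger_gap: 0.301
```

```bash
python3 - <<'E'
from h import *
from station import snapshot, models, manip
p=snapshot("top"); print(manip.sense()["tcp_pos"])
print([(d["centre"],d["score"]) for d in models.pinpoint(p,"carton_mid")])
a=rectify(p,0.);b=rectify(p,.055)
cv2.imwrite("pics/r1.png",np.vstack([a,b])[:,:400,::-1])
for n in ("squat_carton","jar","tape_measure","tape_roll","spray_can","wrench","padlock"):
    print(n,[(d["centre"],round(d["score"],2)) for d in models.pinpoint(p,n)][:1])
E
```

```text
[ 0.40326756 -0.37777247  0.25773136]
[([0.3579, 0.2346, 0.0918], 0.92), ([0.5403, 0.1243, 0.0234], 0.85), ([0.3556, -0.2026, 0.0897], 0.66)]
squat_carton [([0.6813, 0.0468, 0.0036], 0.96)]
jar [([0.4015, 0.088, 0.0013], 0.46)]
tape_measure [([0.3913, -0.073, -0.0039], 0.71)]
tape_roll [([0.7032, -0.14, 0.0053], 0.76)]
spray_can [([0.6712, 0.4148, 0.0037], 0.83)]
wrench []
padlock [([0.3159, 0.443, -0.0025], 0.41)]
```

View pics/r1.png

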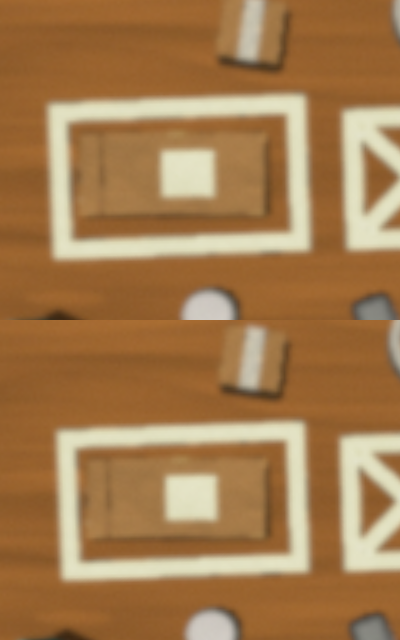

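The carton lies flat and centred: y 0.032–0.212 against the zone's inner 0.011–0.231, with about 18 mm clear on each side in x. Handing in.

```bash
python3 -c "
from station import workorder; print(workorder.sign_off())"
```

```text
the job is handed in; nothing more can be done
None
```

The brown carton is lying on a broad side, fully inside the taped rectangle, and the job is handed in. I pushed it near the top with the fingers, about 157–168 mm up, toward +y. It tipped over its foot edge and needed no nudging.

**Final position:** the last top picture puts the carton's centre at about (0.541, 0.123) and the zone's centre at (0.5435, 0.121). All sides are roughly 18–20 mm clear of the tape, and the carton is within about 2° of square.

**Other checks:**
- The crossed-out square is clear.
- The squat carton, jar, tape measure, tape roll, spray can and padlock measure within about 3 mm of where they started.
- The arm took about 5 s and ended clear of everything, with wrist force readings under 2 N.

**Not confirmed:** the network did not find the wrench in the last top picture, so I have no final measurement of it. It looked undisturbed in the last side picture, before the arm backed off; the arm stayed about 0.25 m above the counter on the way back.

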